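Hold a slide holder in the corner of a slide scanner's stage

TASK

Take the longer of the two metal slide holders off the rubber mat by its rib and set it flat on the slide scanner's stage, its long side against the long stop bar and its end against the short one. Push it fully home into the corner, firmly on both stops at once but without ramming them, and finish like that: still gripping the holder and still pressing it against both stops, ready for the scan. Leave the other holder, the bottle, the beaker and the slide box where they are.

Things in the scene. Friction and masses are not known exactly. Their poses are not given: they have to be found in the camera images.
- holder: the slide holder to use: a loose bare-aluminium slab 50 (x) x 76 (y) x 22 mm high, with an upright grip rib 12 (x) x 46 (y) x 34 mm standing on the middle of its top (overall height 56 mm), about 0.26 kg (0.18 to 0.37). Origin: centre of its underside; y along its length and its rib, z up. It lies flat on the mat; a half turn makes no difference. Grip the rib across its 12 mm.
- spare: the shorter holder, to be left alone: the same shape but only 50 (x) x 40 (y) x 22 mm, rib 12 x 32 x 34 mm; loose on the same mat. Origin: centre of its underside.
- mat: fixed black rubber mat, 220 (x) x 290 (y) x 4 mm, on the bench. Origin: centre of its underside. The two holders lie on it, one on its left part and one on its right.
- scanner: the slide scanner, fixed: a low white housing 250 (x) x 210 (y) x 45 mm high whose flat top is the stage (with a small dark window). Origin: centre of its underside; +x points away from its front panel, y to its left. Two steel stop bars, 12 mm wide and 12 mm high, stand on the stage and meet in its far (+x) left (+y) corner region.
- stop_long: the long stop bar, fixed on the stage: 12 (x) x 152 (y) x 12 mm high, running along the scanner's y. Origin: centre of its underside, at scanner (61, -14, 45) mm. Its stop face looks to the scanner's -x, 6 mm from its middle; the holder's long side bears on it. Rigid.
- stop_short: the short stop bar, fixed on the stage: 98 (x) x 12 (y) x 12 mm high, running along the scanner's x. Origin: centre of its underside, at scanner (6, 56, 45) mm. Its stop face looks to the scanner's -y, 6 mm from its middle; the holder's end bears on it. Rigid.
- corner (a point): the inner corner where the two stop faces meet on the stage's surface, at scanner (55, 50, 45) mm, with the scanner's axes. The holder fully home with its y along the scanner's y has its origin at (-25, -38, 0) mm from here. Stage and stops drag with plain dry friction: leaning down hard uses up the sideways push, so ride lightly on the stage while pressing.
- oil: bystander: small amber bottle with a black cap, 44 mm diameter, 85 mm high, upright. Origin: centre of its underside.
- beaker: bystander: empty glass beaker, 68 mm diameter at the rim, 85 mm high, upright. Origin: centre of its underside.
- slidebox: bystander: closed grey slide box with a paper label, 85 (x) x 97 (y) x 34 mm high. Origin: centre of its underside.
Mind the look-alikes: they are no part of the job. Leave any purple or red look-alike of the holder alone.

How it is judged:
By the outcome, as a careful person would: the job done as asked, in the order asked, and still so for the second after the job is handed in, while the arm keeps its last pose, push and grip.
It also fails if it takes over 54 s, if anything falls off the work surface, if the arm or the gripper's body presses on something with over 40 N, if the wrist force passes 120 N, or if a joint passes its speed limit or range.

ROBOT

A 7-joint arm with a two-finger parallel gripper is mounted at the origin on the work surface. World frame = base frame: x ahead of the robot, y to its left, z up, the work surface at z = 0. Lengths are in m, angles in degrees, forces in N, time in s.
With the tool pointing down it reaches from about 0.35 to 0.9 m from the base axis. Payload 19.9 kg.
Tool frame: the origin (TCP) lies at the very end of the fingers, on their centre line; the grasp point (between the pads) lies 19 mm behind it (robot.grasp_offset is the z of the grasp point in the tool frame, in m); z points along the fingers, y is the line along which they close (so a half turn about z gives the same grasp; the last joint's range is limited). The gripper opens to 94 mm and grips with 3 to 60 N. Pads are 16 mm wide; open, the fingers measure 119 mm over their backs; the gripper's body (75 mm by 177 mm) begins 78 mm behind the grasp point.
Start: joints at [62.023, 23.915, -0.59, 92.452, 0.269, 63.638, -3.037], TCP at [0.27, -0.564, 0.175] pointing down, gripper open.
Joint ranges: [-161.28, 161.28], [-22.2, 115.67], [-73.04, 71.86], [3.21, 147.25], [-68.34, 248.33], [10.77, 114.83], [-161.83, 161.83]. Speed limits (degrees/s): [108.29, 108.29, 136.94, 136.94, 172.46, 172.46, 172.46].

INTERFACE

Orientations are given as [roll, pitch, yaw] about the fixed x, y, z axes, in that order (R = Rz(yaw) Ry(pitch) Rx(roll)).
In Python, from cell import robot, viewer gives the robot as it stands. The module is installed in compiled form; this text tells all that it offers.
- The arm moves only by the shell command python3 -m creep 'ROWS' [OPENING] [FORCE]. ROWS is text: rows parted by semicolons, each of 4 numbers parted by spaces: the shift along the tool's x, y, z in cm, then the turn about the tool's z in degrees. A call has 1 to 8 rows; each row is the pose to reach, as a shift and turn from the pose commanded when the call began, along the tool's axes at that moment; what a row does not reach only later rows make up. A row lasts 1/8 s, in which the tool goes at most 62.5 mm and 10.7 degrees, less where a joint would pass 70% of its speed; a pose out of reach is approached as far as the arm can. A call with a gripper value outside its range is refused whole. OPENING is the closure, from -1 (fully open) to 1 (shut), so that 0 is half open, set as the call begins (- or left out, the last holds). The fingers move at their own pace and stop on an object; FORCE is the grip in N (left out, the last holds). Time passes only in rows, so rows that repeat a pose let the fingers close. It gives the time, the measured TCP pose, the force, the opening and the grip force at its end, in the units of the state.
- robot.observe(): the state, without advancing time (a new reading comes with each control period).
- viewer.grab_frame(name): name is "scene" or "top" or "wrist"; returns a dict with "img" (480x640x3 uint8, red, green, blue), "range_z" (480x640 float32, m along the optical axis (not along the pixel's ray), 0 where there is no reading), "camera_matrix" (3x3 intrinsics, pixels), "k1" (the pictures are not rectified: a ray, as slopes to the right and down, at radius r is drawn at 1 + k1 r^2 times it, then the intrinsics apply), "rvec" (rotation vector, rad) and "tvec" (3), from world to camera coordinates, as OpenCV has them; the wrist camera has in their place "mount" (4x4, takes a point from camera to tool coordinates, whose origin is the TCP and whose axes are the flange's). Camera axes: x right, y down, z forward; pixel columns grow to the right and rows downward; lengths in m; the calibration is good to about 2 mm. A picture is of the moment at which its call begins: read the wrist's pose just before it.
- robot.close_job(): hands the job in; it is judged then, once.
The state is a dict: "time_s": time; "q": joint angles; "dq": joint speeds; "joint_efforts": joint torques, N m; "ee_pos": TCP position; "eef_rot": TCP orientation; "contact_force": force on the tool from outside, world axes, zero at the start; "ft_torque": the same for the moment, N m; "finger_gap": finger opening in m; "grip_force": force on a finger pad.
Only numpy, scipy, OpenCV 4.12 (cv2) and the standard library are available. Lean on these libraries where they do the work, as an engineer would, in place of code of your own. Each camera call takes 0.05 s, during which the arm holds its last target. There are 200 camera calls.

## Working session

There is one attempt and no reset: what is moved stays moved. The work goes in short steps, Python scripts to look and compute and a shell command to move; the robot and the scene stay as the last step left them, time stands still between calls to the robot, and variables do not carry over. Pictures are saved under pics/ and viewed, at most 10 in all, crops included, and the job is handed in when it is done.

```bash
mkdir -p pics; python3 - <<'E'
from cell import robot, viewer
import cv2,numpy as np
print(robot.observe(), robot.grasp_offset)
for n in ("top","scene"):
    f=viewer.grab_frame(n); cv2.imwrite(f"pics/{n}0.png",f["img"][:,:,::-1])
    np.savez(f"{n}0.npz",**f)
    print(n,f["camera_matrix"],f["k1"],f["rvec"],f["tvec"])
E
```

```text
{'time_s': 0.0, 'q': array([62.02454792, 23.94678382, -0.59130466, 92.48772613,  0.26962029,
       63.63733438, -3.03549979]), 'dq': array([ 0.01277359, -0.06032709, -0.14891184,  0.07917094, -0.0732493 ,
        0.04476174, -0.035891  ]), 'joint_efforts': array([ 1.13604801e-03, -8.51245165e+01,  6.38560932e-01, -4.25995445e+01,
       -4.90682095e-02,  1.85745279e-02,  1.06277962e-04]), 'ee_pos': array([ 0.26983715, -0.56327027,  0.17452275]), 'eef_rot': array([-1.79929712e+02,  5.16195628e-03,  2.56003875e+01]), 'contact_force': array([-1.03121895,  0.65172919, -0.59246064]), 'ft_torque': array([ 0.02147751,  0.0180129 , -0.02503303]), 'grip_force': 0.0, 'finger_gap': 0.09415216858087926} -0.0188
top [[614.12143381   0.         318.55421159]
 [  0.         614.12143381 244.71161138]
 [  0.           0.           1.        ]] -0.10770619688763505 [ 2.19827886 -2.14326681  0.09655731] [0.02235834 0.52324526 1.14330147]
scene [[450.20601905   0.         317.76392321]
 [  0.         450.20601905 234.8515884 ]
 [  0.           0.           1.        ]] 0.0122795439727533 [ 2.09066993  1.57773861 -0.51249964] [-0.17648996 -0.36886153  1.25211695]
```

View pics/top0.png

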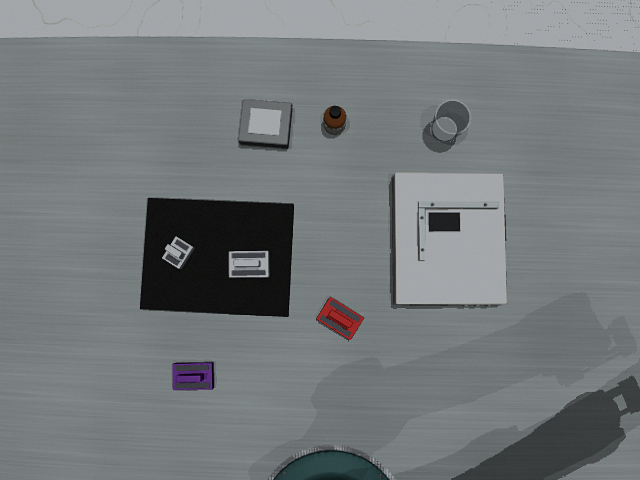

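View pics/scene0.png

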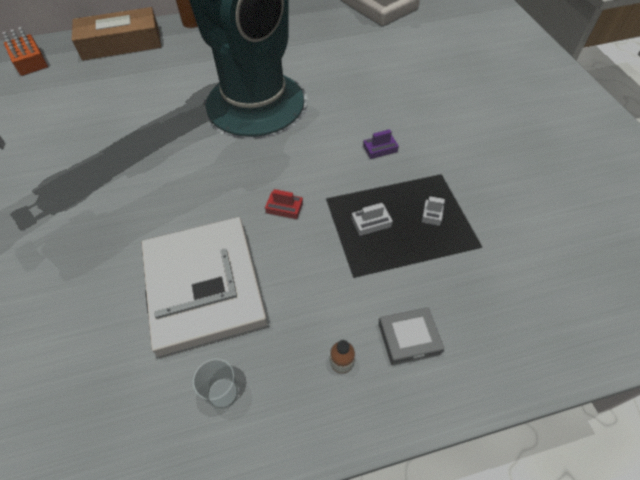

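The top view shows the candidates: the longer bare holder at about (249,264), the spare at (178,252), a purple look-alike at (193,376) and a red one at (340,318). The one that fits is the longer bare-metal slab on the mat, at (249,264). I'll confirm it in a crop while measuring.

```bash
cat > h.py <<'E'
import numpy as np,cv2
def pose(f,st=None):
    if "mount" in f:
        from scipy.spatial.transform import Rotation as R
        T=np.eye(4);T[:3,:3]=R.from_euler('xyz',st["eef_rot"],degrees=True).as_matrix();T[:3,3]=st["ee_pos"]
        T=T@np.array(f["mount"]);return T[:3,:3],T[:3,3]
    R=cv2.Rodrigues(np.array(f["rvec"],float))[0];return R.T,-R.T@np.array(f["tvec"]).ravel()
def slopes(f,uv):
    return cv2.undistortPoints(np.asarray(uv,float).reshape(-1,1,2),np.array(f["camera_matrix"]),np.array([float(f["k1"]),0,0,0])).reshape(-1,2)
def onplane(f,uv,z,st=None):
    R,c=pose(f,st);s=slopes(f,uv);d=np.c_[s,np.ones(len(s))]@R.T
    return c+d*((z-c[2])/d[:,2])[:,None]
def cloud(f,st=None):
    v,u=np.mgrid[:480,:640];s=slopes(f,np.c_[u.ravel(),v.ravel()]);R,c=pose(f,st)
    return (c+(np.c_[s,np.ones(len(s))]*np.array(f["range_z"]).reshape(-1,1))@R.T).reshape(480,640,3)
E
python3 - <<'E'
from h import *
f=dict(np.load("top0.npz"));P=cloud(f);img=f["img"]
def rect(name,box,lo,hi):
    m=np.zeros((480,640),bool);u0,v0,u1,v1=box;m[v0:v1,u0:u1]=1
    m&=(P[...,2]>lo)&(P[...,2]<hi)
    v,u=np.nonzero(m)
    q=P[m][:,:2]
    print(name,len(u),"z",np.median(P[m][:,2]).round(4),cv2.minAreaRect((q*1000).astype(np.float32)))
rect("rib",(222,240,278,285),.045,.08)
rect("slab",(222,240,278,285),.015,.08)
rect("sp rib",(155,230,200,275),.045,.08)
rect("sp slab",(155,230,200,275),.015,.08)
rect("stage",(380,160,520,320),.038,.07)
rect("stops",(405,195,505,270),.052,.07)
rect("beaker",(425,90,480,150),.03,.2)
b=cv2.resize(img[225:345,155:375],None,fx=3.6,fy=3.6,interpolation=cv2.INTER_CUBIC)
cv2.imwrite("pics/crop1.png",b[:,:,::-1])
E
```

```text
rib 177 z 0.0609 ((483.1861877441406, 167.99740600585938), (12.519824981689453, 45.54045104980469), 2.3742125034332275)
slab 1077 z 0.0277 ((482.8912048339844, 168.78347778320312), (49.913368225097656, 77.34980010986328), 2.293595314025879)
sp rib 127 z 0.0604 ((501.43310546875, 305.0660400390625), (33.25817108154297, 12.190195083618164), 59.98542022705078)
sp slab 602 z 0.0277 ((501.50457763671875, 304.99700927734375), (42.32621383666992, 50.354209899902344), 59.70170211791992)
stage 14610 z 0.0463 ((538.943115234375, -212.3352508544922), (253.4892120361328, 212.4224090576172), 1.2099138498306274)
stops 937 z 0.0579 ((549.1301879882812, -213.48944091796875), (127.96267700195312, 176.793701171875), 0.9467185735702515)
beaker 810 z 0.0666 ((761.6070556640625, -206.9512176513672), (66.09846496582031, 66.31523895263672), 11.933199882507324)
```

View pics/crop1.png

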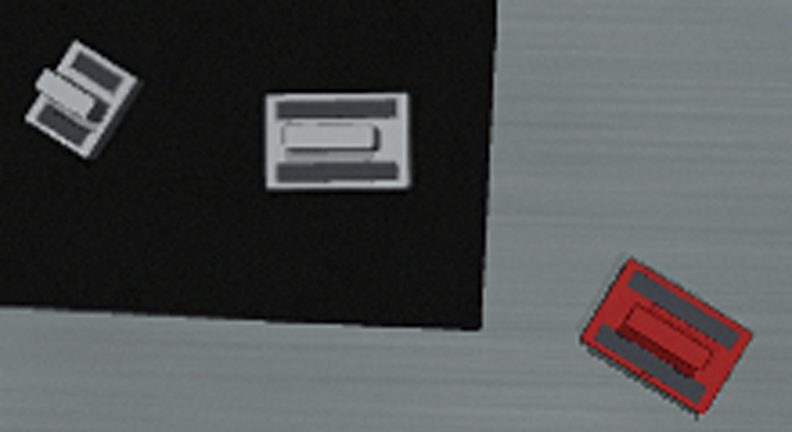

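The crop confirms it. The bare-metal holder at crop (338,140), i.e. full image (249,264), measures 50x77 mm, the spare measures 42x50 mm, and the third one is red. I'm heading above the longer one.

```bash
cat > go.py <<'E'
# usage: go.py x y z yaw -> shift in tool axes (cm, deg)
import sys,numpy as np
from scipy.spatial.transform import Rotation as R
from cell import robot
s=robot.observe();t=np.array(list(map(float,sys.argv[1:4])))
r=R.from_euler('xyz',s["eef_rot"],degrees=True)
d=r.inv().apply(t-s["ee_pos"])*100
w=(float(sys.argv[4])-s["eef_rot"][2]+180)%360-180
print("shift",d.round(2),"turn",round(-w,2),"pos",s["ee_pos"].round(4),s["eef_rot"].round(2),"F",s["contact_force"].round(1),"t",s["time_s"],"q",s["q"].round(0))
E
python3 go.py .483 .168 .15 92.3
python3 -m creep '50.8 -56.7 2.5 -66.7;50.8 -56.7 2.5 -66.7;50.8 -56.7 2.5 -66.7;50.8 -56.7 2.5 -66.7;50.8 -56.7 2.5 -66.7;50.8 -56.7 2.5 -66.7;50.8 -56.7 2.5 -66.7;50.8 -56.7 2.5 -66.7' -1
python3 go.py .483 .168 .15 92.3
```

```text
shift [ 50.82 -56.74   2.52] turn -66.7 pos [ 0.2699 -0.5633  0.1746] [-1.7994e+02  1.0000e-02  2.5600e+01] F [-1.   0.  -0.8] t 0.1 q [62. 24. -1. 92.  0. 64. -3.]
time_s: 1.1
ee_pos: [0.4101, -0.0821, 0.1588]
eef_rot: [180.0, 0.0, 92.3]
contact_force: [1.2, -1.0, -0.4]
finger_gap: 0.0935
grip_force: 0.0
shift [24.69  8.3   0.87] turn 0.02 pos [ 0.4101 -0.0821  0.1588] [1.7999e+02 2.0000e-02 9.2320e+01] F [ 1.2 -1.  -0.4] t 1.1 q [ 36.   5. -30. 120.   3.  56.   7.]
```

```bash
python3 -m creep '24.7 8.3 0.9 0;24.7 8.3 0.9 0;24.7 8.3 0.9 0;24.7 8.3 0.9 0;24.7 8.3 0.9 0;24.7 8.3 0.9 0;24.7 8.3 0.9 0;24.7 8.3 0.9 0' -1
python3 - <<'E'
from h import *
from cell import robot,viewer
s=robot.observe();f=viewer.grab_frame("wrist");P=cloud(f,s)
cv2.imwrite("pics/w1.png",f["img"][:,:,::-1])
X,Y,Z=P[...,0],P[...,1],P[...,2]
b=(abs(X-.483)<.06)&(abs(Y-.168)<.06)&(f["range_z"]>.05)
for lo,hi in((.045,.07),(.018,.07)):
    m=b&(Z>lo)&(Z<hi);print(m.sum(),np.median(Z[m]) if m.any() else 0, cv2.minAreaRect((P[m][:,:2]*1000).astype(np.float32)) if m.any() else 0)
E
python3 go.py .483 .168 .031 92.3
```

```text
time_s: 2.1
ee_pos: [0.4831, 0.1648, 0.1499]
eef_rot: [180.0, 0.0, 92.2]
contact_force: [0.4, -1.0, 0.7]
finger_gap: 0.0939
grip_force: 0.0
747 0.060533859205703755 ((485.4801940917969, 171.43295288085938), (11.337651252746582, 46.05117416381836), 2.153803586959839)
4130 0.027019696350037703 ((485.81689453125, 171.54017639160156), (50.14181900024414, 75.6409683227539), 2.3513383865356445)
shift [ 3.000e-01 -1.000e-02  1.189e+01] turn -0.1 pos [0.4831 0.1651 0.1499] [1.7998e+02 3.0000e-02 9.2200e+01] F [ 0.3  1.1 -0. ] t 2.15 q [ 11.  18. -40. 109.  13.  58. -32.]
```

View pics/w1.png

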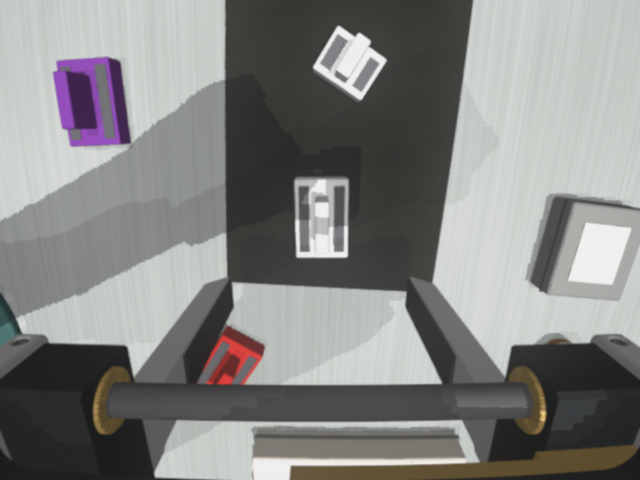

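The wrist view shows the holder centred between the fingers at (321,217), with the spare at (350,62) well clear. I'm descending and gripping.

```bash
python3 -m creep '0.5 0.1 5 0;0.5 0.1 9 0;0.5 0.1 11 0;0.5 0.1 11.9 0;0.5 0.1 11.9 0;0.5 0.1 11.9 0' -1
python3 -m creep '0 0 0 0;0 0 0 0;0 0 0 0;0 0 0 0;0 0 0 0;0 0 0 0;0 0 0 0;0 0 0 0' 1 40
python3 go.py .483 .168 .031 92.3
```

```text
time_s: 2.9
ee_pos: [0.4844, 0.1713, 0.0317]
eef_rot: [179.9, -0.0, 92.3]
contact_force: [-0.1, -0.3, 1.0]
finger_gap: 0.0941
grip_force: 0.0
time_s: 3.9
ee_pos: [0.4837, 0.1713, 0.0307]
eef_rot: [-180.0, -0.0, 92.3]
contact_force: [0.1, -0.2, -0.3]
finger_gap: 0.0174
grip_force: 0.0
shift [-0.33 -0.09 -0.03] turn -0.0 pos [0.4837 0.1713 0.0307] [-179.99   -0.     92.3 ] F [ 0.1 -0.2 -0.3] t 3.9 q [  6.  28. -35. 114.  23.  45. -40.]
```

```bash
python3 -m creep '0 0 0 0;0 0 0 0;0 0 0 0;0 0 0 0' 1 40
python3 -m creep '0 0 -3 0;0 0 -7 0;0 0 -11 0;0 0 -11 0;0 0 -11 0'
python3 - <<'E'
from h import *
from cell import robot,viewer
f=viewer.grab_frame("top");P=cloud(f);X,Y,Z=P[...,0],P[...,1],P[...,2]
# scanner edges again: long stop face / short stop face from bar-top points
R=np.deg2rad(-1.1);dx=(X-.5389)*1000;dy=(Y+.2123)*1000
a=np.cos(R)*dx-np.sin(R)*dy;b=np.sin(R)*dx+np.cos(R)*dy
top=(Z>.0535)&(Z<.062)
m=top&(abs(a-61)<12)&(b>-95)&(b<40);print("long",cv2.minAreaRect(np.c_[a,b][0:0].astype(np.float32)) if 0 else cv2.minAreaRect(np.c_[a[m],b[m]].astype(np.float32)))
m=top&(abs(b-56)<12)&(a<45)&(a>-50);print("short",cv2.minAreaRect(np.c_[a[m],b[m]].astype(np.float32)))
E
python3 go.py .554 -.215 .14 91.1
```

```text
time_s: 4.4
ee_pos: [0.4838, 0.1713, 0.0307]
eef_rot: [-180.0, -0.0, 92.3]
contact_force: [-1.1, 0.3, -0.2]
finger_gap: 0.0006
grip_force: 0.0
time_s: 5.03
ee_pos: [0.4835, 0.171, 0.1402]
eef_rot: [-180.0, 0.0, 92.3]
contact_force: [-0.6, -0.9, -0.5]
finger_gap: 0.0005
grip_force: 0.0
long ((62.828861236572266, -24.77863311767578), (128.0338134765625, 13.233695983886719), 89.47193908691406)
short ((1.826507568359375, 56.80599594116211), (13.202391624450684, 84.57462310791016), 89.21810150146484)
shift [-3.885e+01  5.520e+00 -1.000e-02] turn 1.19 pos [0.4833 0.171  0.1398] [-1.7993e+02  2.0000e-02  9.2290e+01] F [-0.8 -0.  -0.9] t 5.075 q [ 11.  19. -40. 109.  14.  57. -33.]
```

The fingers shut on nothing, so the grasp missed. I'll look at why.

```bash
python3 - <<'E'
from h import *
from cell import robot,viewer
s=robot.observe();f=viewer.grab_frame("wrist");P=cloud(f,s);t=viewer.grab_frame("top");Q=cloud(t)
print(f["mount"])
cv2.imwrite("pics/w2.png",np.hstack([cv2.resize(f["img"],(400,300)),cv2.resize(t["img"][180:360,130:370],(400,300))])[:,:,::-1])
for P in(P,Q):
  X,Y,Z=P[...,0],P[...,1],P[...,2]
  b=(abs(X-.483)<.07)&(abs(Y-.168)<.07)
  for lo,hi in((.045,.07),(.018,.07)):
    m=b&(Z>lo)&(Z<hi);print(m.sum(),cv2.minAreaRect((P[m][:,:2]*1000).astype(np.float32)) if m.any() else 0)
E
```

```text
[[-4.18343835e-04 -9.58049451e-01 -2.86602643e-01  8.56449728e-02]
 [ 9.99999911e-01 -3.84780710e-04 -1.73427747e-04  5.09914054e-04]
 [ 5.58731891e-05 -2.86602690e-01  9.58049526e-01 -2.10121531e-01]
 [ 0.00000000e+00  0.00000000e+00  0.00000000e+00  1.00000000e+00]]
777 ((485.7094421386719, 171.8376922607422), (11.049956321716309, 45.083290100097656), 2.29129958152771)
4339 ((485.78729248046875, 171.25193786621094), (50.03945541381836, 76.12701416015625), 2.585205554962158)
0 0
31 ((500.3122863769531, 135.49749755859375), (15.371576309204102, 9.32625675201416), 4.191983222961426)
```

View pics/w2.png

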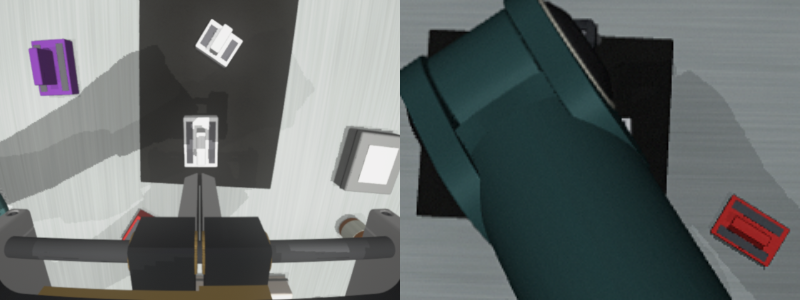

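The holder hasn't moved. I'll check where the fingertips really are in the wrist depth image.

```bash
python3 - <<'E'
from h import *
from cell import robot,viewer
s=robot.observe();f=viewer.grab_frame("wrist");P=cloud(f,s)
print(s["ee_pos"],s["finger_gap"],f["camera_matrix"][0],f["k1"])
for v in range(240,345,8): print(v,[(round(float(f["range_z"][v,u]),3),*(P[v,u]*1000).round(0)) for u in(310,316,324,330)])
E
```

```text
[0.48321687 0.17115531 0.1397812 ] 0.0005401846291114235 [362.46355485   0.         319.03175922] -0.06395524821437261
240 [(0.338, np.float64(476.0), np.float64(159.0), np.float64(26.0)), (0.302, np.float64(481.0), np.float64(170.0), np.float64(60.0)), (0.303, np.float64(488.0), np.float64(170.0), np.float64(59.0)), (0.337, np.float64(494.0), np.float64(160.0), np.float64(27.0))]
248 [(0.341, np.float64(476.0), np.float64(151.0), np.float64(26.0)), (0.305, np.float64(481.0), np.float64(163.0), np.float64(60.0)), (0.304, np.float64(488.0), np.float64(163.0), np.float64(61.0)), (0.339, np.float64(494.0), np.float64(153.0), np.float64(27.0))]
256 [(0.343, np.float64(476.0), np.float64(143.0), np.float64(25.0)), (0.306, np.float64(482.0), np.float64(156.0), np.float64(60.0)), (0.306, np.float64(488.0), np.float64(156.0), np.float64(61.0)), (0.343, np.float64(495.0), np.float64(144.0), np.float64(26.0))]
264 [(0.344, np.float64(476.0), np.float64(136.0), np.float64(27.0)), (0.309, np.float64(482.0), np.float64(148.0), np.float64(60.0)), (0.309, np.float64(489.0), np.float64(149.0), np.fl
[... 2050 characters left out ...]
t64(181.0), np.float64(220.0)), (0.142, np.float64(485.0), np.float64(183.0), np.float64(223.0)), (0.143, np.float64(488.0), np.float64(183.0), np.float64(223.0))]
336 [(0.137, np.float64(480.0), np.float64(182.0), np.float64(229.0)), (0.14, np.float64(482.0), np.float64(181.0), np.float64(227.0)), (0.139, np.float64(485.0), np.float64(182.0), np.float64(228.0)), (0.136, np.float64(487.0), np.float64(183.0), np.float64(230.0))]
344 [(0.133, np.float64(480.0), np.float64(182.0), np.float64(233.0)), (0.134, np.float64(482.0), np.float64(181.0), np.float64(233.0)), (0.134, np.float64(485.0), np.float64(181.0), np.float64(232.0)), (0.132, np.float64(487.0), np.float64(183.0), np.float64(234.0))]
```

The wrist depth puts the real fingertips at z≈0.174 while the reported TCP is 0.140. So they are about 34 mm shorter than stated, and the first close passed just above the rib. I'll regrip that much lower, half open.

```bash
python3 -m creep '0 0.2 3 0;0 0.2 5 0;0 0.2 5 0;0 0.2 5 0;0 0.2 5 0;0 0.2 5 0;0 0.2 5 0' 0 40
python3 -m creep '0 0 4 0;0 0 6 0;0 0 7.5 0;0 0 8 0;0 0 8.5 0;0 0 8.5 0'
python3 go.py .4855 .1714 .002 92.3
```

```text
time_s: 6.1
ee_pos: [0.4859, 0.1714, 0.091]
eef_rot: [180.0, -0.0, 92.3]
contact_force: [0.1, -0.3, 0.9]
finger_gap: 0.047
grip_force: 0.0
time_s: 6.85
ee_pos: [0.4859, 0.1714, 0.006]
eef_rot: [180.0, -0.0, 92.3]
contact_force: [-0.1, 0.6, 0.6]
finger_gap: 0.047
grip_force: 0.0
shift [-0.   -0.05  0.4 ] turn -0.0 pos [0.4859 0.1714 0.006 ] [ 1.7998e+02 -1.0000e-02  9.2300e+01] F [-0.1  0.6  0.6] t 6.85 q [  5.  30. -34. 114.  25.  42. -42.]
```

```bash
python3 -m creep '0 0 0.3 0;0 0 0.5 0;0 0 0.5 0;0 0 0.5 0' 
python3 -m creep '0 0 0 0;0 0 0 0;0 0 0 0;0 0 0 0;0 0 0 0;0 0 0 0;0 0 0 0' 1 40
python3 go.py .4855 .1714 .002 92.3
```

```text
time_s: 7.35
ee_pos: [0.4858, 0.1714, 0.0008]
eef_rot: [180.0, -0.0, 92.3]
contact_force: [0.5, -0.5, -0.7]
finger_gap: 0.047
grip_force: 0.0
time_s: 8.22
ee_pos: [0.4857, 0.1714, 0.0007]
eef_rot: [-180.0, -0.0, 92.3]
contact_force: [-2.5, -0.4, 1.3]
finger_gap: 0.0118
grip_force: 40.0
shift [ 0.   -0.02 -0.13] turn 0.0 pos [0.4857 0.1714 0.0007] [-179.99   -0.     92.3 ] F [-2.5 -0.4  1.3] t 8.225 q [  4.  31. -34. 115.  25.  42. -42.]
```

```bash
python3 -m creep '0 0 -2 0;0 0 -6 0;0 0 -10 0;0 0 -11 0;0 0 -11 0;0 0 -11 0'
python3 go.py .5534 -.2145 .112 91.1
```

```text
time_s: 8.98
ee_pos: [0.4851, 0.171, 0.1097]
eef_rot: [-179.9, 0.0, 92.3]
contact_force: [0.8, -0.3, -2.9]
finger_gap: 0.0119
grip_force: 40.0
shift [-38.8    5.28  -0.23] turn 1.2 pos [0.4851 0.171  0.1097] [-1.799e+02  2.000e-02  9.230e+01] F [ 0.8 -0.3 -2.9] t 8.975 q [ 10.  22. -39. 111.  17.  54. -35.]
```

```bash
python3 -m creep '-5 0.7 -0.2 0.2;-10 1.4 -0.2 0.4;-15 2.1 -0.2 0.6;-20 2.8 -0.2 0.8;-25 3.4 -0.2 1;-30 4.1 -0.2 1.2;-35 4.8 -0.2 1.2;-38.8 5.3 -0.2 1.2'
python3 -m creep '0 0 0 0;0 0 0 0;0 0 0 0'
python3 - <<'E'
from h import *
from cell import robot,viewer
s=robot.observe();f=viewer.grab_frame("wrist");P=cloud(f,s);t=viewer.grab_frame("top")
np.savez("w3.npz",P=P,**{k:f[k] for k in("img","range_z")})
cv2.imwrite("pics/w3.png",np.hstack([cv2.resize(f["img"],(400,300)),cv2.resize(t["img"][150:330,360:600],(400,300))])[:,:,::-1])
X,Y,Z=P[...,0],P[...,1],P[...,2]
print(s["ee_pos"],s["eef_rot"])
E
```

```text
time_s: 9.98
ee_pos: [0.5536, -0.2162, 0.1111]
eef_rot: [-179.9, -0.0, 91.0]
contact_force: [-0.8, 0.4, -2.0]
finger_gap: 0.0118
grip_force: 40.0
time_s: 10.35
ee_pos: [0.5542, -0.2128, 0.1124]
eef_rot: [-180.0, -0.0, 91.2]
contact_force: [-0.4, 0.7, -3.0]
finger_gap: 0.0116
grip_force: 40.0
[ 0.55422574 -0.21281822  0.11236684] [-1.79965017e+02 -3.59254420e-02  9.11991858e+01]
```

View pics/w3.png

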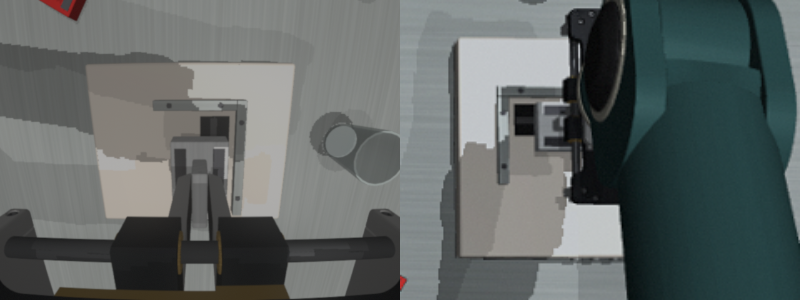

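Left is the wrist view: the short stop at about (195,104), the long stop at about (240,150), and the held slab at (200,150) short of both. Now I'll measure the gaps with the wrist depth.

```bash
python3 - <<'E'
import numpy as np,cv2
d=np.load("w3.npz");P=d["P"]*1000;X,Y,Z=P[...,0],P[...,1],P[...,2];ok=d["range_z"]>.05
def stat(n,m,ax):
    a,b=P[m][:,1-ax],P[m][:,ax]   # edge value b as function of a
    bins=np.arange(np.floor(a.min()/6)*6,a.max(),6);lo=[];hi=[];c=[]
    for q in bins:
        k=(a>=q)&(a<q+6)
        if k.sum()>5: c.append(a[k].mean());lo.append(np.percentile(b[k],4));hi.append(np.percentile(b[k],96))
    pl=np.polyfit(c,lo,1);ph=np.polyfit(c,hi,1);print(n,m.sum(),"z",np.median(P[m][:,2]).round(1),"range",a.min().round(1),a.max().round(1),"lo",np.median(lo).round(1),np.rad2deg(pl[0]).round(2),"hi",np.median(hi).round(1),np.rad2deg(ph[0]).round(2),"mid",np.mean(c).round(1))
bar=ok&(Z>52.5)&(Z<62)
stat("long",bar&(abs(X-599)<14)&(Y>-260)&(Y<-165),0)
stat("short",bar&(abs(Y+156)<14)&(X>505)&(X<580),1)
sl=ok&(Z>128)&(Z<145)&(abs(X-554)<40)&(abs(Y+213)<50)
print("slab z",np.median(Z[sl]),cv2.minAreaRect(P[sl][:,:2].astype(np.float32)))
stat("slabY",sl&(abs(X-554)<20),1)
stat("slabX",sl,0)
st=ok&(Z>38)&(Z<50)&(X>420)&(X<670)&(Y>-320)&(Y<-100);print("stage z",np.median(Z[st]))
E
```

```text
long 1931 z 57.6 range -260.0 -165.0 lo 598.1 -1.29 hi 609.2 -1.27 mid -212.9
short 1695 z 57.6 range 505.1 580.0 lo -158.3 1.33 hi -147.5 1.36 mid 543.0
slab z 138.31853086125403 ((554.562255859375, -212.55697631835938), (49.74824523925781, 76.10983276367188), 1.1326109170913696)
slabY 3835 z 138.4 range 534.0 574.0 lo -202.9 1.29 hi -174.9 1.1 mid 554.8
slabX 5191 z 138.3 range -250.5 -174.2 lo 531.1 -23.58 hi 577.4 10.35 mid -208.8
stage z 45.649399595204144
```

Gaps are about 18 mm to the long stop and 16 mm to the short one. Lowering to just above the stage.

```bash
python3 -m creep '0 0 2 -0.1;0 0 4 -0.1;0 0 5.5 -0.1;0 0 6.3 -0.1;0 0 6.6 -0.1;0 0 6.6 -0.1'
python3 -m creep '0 0 0.1 0;0 0 0.2 0;0 0 0.2 0;0 0 0.2 0'
python3 -m creep '0 0 0.1 0;0 0 0.1 0;0 0 0.1 0'
python3 go.py .5542 -.2128 .042 91.3
```

```text
time_s: 11.2
ee_pos: [0.5545, -0.2142, 0.0469]
eef_rot: [180.0, 0.0, 91.2]
contact_force: [-0.5, 0.7, -2.9]
finger_gap: 0.0119
grip_force: 40.0
time_s: 11.7
ee_pos: [0.5543, -0.2142, 0.0448]
eef_rot: [-180.0, -0.0, 91.2]
contact_force: [-1.0, 0.7, -2.6]
finger_gap: 0.0117
grip_force: 40.0
time_s: 12.08
ee_pos: [0.5543, -0.2142, 0.0437]
eef_rot: [-180.0, -0.0, 91.2]
contact_force: [0.6, -0.5, -2.9]
finger_gap: 0.0113
grip_force: 40.0
shift [ 0.14 -0.01  0.17] turn -0.1 pos [ 0.5543 -0.2142  0.0437] [-180.    -0.    91.2] F [ 0.6 -0.5 -2.9] t 12.075 q [ 40.  33. -29. 102.  20.  50.   4.]
```

```bash
python3 -m creep '0 0 0.1 0;0 0 0.1 0;0 0 0.1 0'|grep -E 'pos|force'
python3 -m creep '0 0 0.05 0;0 0 0.05 0;0 0 0.05 0'|grep -E 'pos|force'
```

```text
ee_pos: [0.5543, -0.2142, 0.0427]
contact_force: [0.5, 0.3, -4.0]
grip_force: 40.0
ee_pos: [0.5543, -0.2142, 0.0422]
contact_force: [-0.3, -0.8, -3.4]
grip_force: 40.0
```

```bash
python3 -m creep '0 0 0.05 0;0 0 0.05 0;0 0 0.05 0'|grep -E 'pos|contact'
python3 -m creep '0 0 0.05 0;0 0 0.05 0;0 0 0.05 0'|grep -E 'pos|contact'
```

```text
ee_pos: [0.5543, -0.2142, 0.0418]
contact_force: [-1.2, 0.3, 0.1]
ee_pos: [0.5544, -0.2142, 0.0418]
contact_force: [-4.4, 1.2, 7.7]
```

Stage contact found, with a stiffness of about 16 N/mm. I'll ease off and slide towards the corner.

```bash
python3 -m creep '0 0 -0.03 0;0.3 0.3 -0.03 0;0.7 0.7 -0.03 0;1 1 -0.03 0;1.3 1.3 -0.03 0;1.4 1.4 -0.03 0;1.4 1.4 -0.03 0'|grep -E 'pos|rot|contact'
python3 -m creep '0 0.1 0 0;0 0.2 0 0;0 0.2 0 0;0 0.2 0 0'|grep -E 'pos|rot|contact'
```

```text
ee_pos: [0.5684, -0.2, 0.0418]
eef_rot: [180.0, 0.0, 91.2]
contact_force: [-1.7, -2.1, 6.0]
ee_pos: [0.5697, -0.1998, 0.0418]
eef_rot: [-179.9, 0.0, 91.2]
contact_force: [-8.3, -1.7, 10.9]
```

```bash
python3 -m creep '0 0 -0.05 0;0 0 -0.05 0;0 0 -0.05 0'|grep -E 'pos|rot|contact'
python3 -m creep '0.1 0 0 0;0.1 0 0 0;0.1 0 0 0'|grep -E 'pos|rot|contact'
python3 -m creep '0.1 0 0 0;0.1 0 0 0;0.1 0 0 0'|grep -E 'pos|rot|contact'
```

```text
ee_pos: [0.5701, -0.1995, 0.0418]
eef_rot: [-180.0, -0.0, 91.2]
contact_force: [0.1, -0.3, -3.2]
ee_pos: [0.57, -0.1988, 0.042]
eef_rot: [-180.0, -0.0, 91.2]
contact_force: [-0.8, 0.6, -3.2]
ee_pos: [0.5699, -0.1979, 0.042]
eef_rot: [-180.0, -0.0, 91.2]
contact_force: [-0.5, -0.6, -2.5]
```

```bash
python3 -m creep '0 0.1 0 0;0 0.1 0 0;0 0.1 0 0'|grep -E 'pos|rot|contact'
python3 -m creep '0 0.1 0 0;0 0.1 0 0;0 0.1 0 0'|grep -E 'pos|rot|contact'
python3 -m creep '0.1 0 0 0;0.1 0 0 0;0.1 0 0 0'|grep -E 'pos|rot|contact'
```

```text
ee_pos: [0.5709, -0.1978, 0.042]
eef_rot: [-180.0, -0.0, 91.2]
contact_force: [-0.6, 0.2, -2.7]
ee_pos: [0.5719, -0.1978, 0.042]
eef_rot: [-180.0, -0.0, 91.2]
contact_force: [0.2, -0.1, -2.8]
ee_pos: [0.5719, -0.1968, 0.042]
eef_rot: [-180.0, -0.0, 91.2]
contact_force: [-0.9, -0.8, -3.3]
```

```bash
python3 -m creep '0 0.05 0 0;0 0.05 0 0;0 0.05 0 0'|grep -E 'pos|rot|contact'
python3 -m creep '0 0.05 0 0;0 0.05 0 0;0 0.05 0 0'|grep -E 'pos|rot|contact'
python3 -m creep '0.05 0 0 0;0.05 0 0 0;0.05 0 0 0'|grep -E 'pos|rot|contact'
python3 -m creep '0.05 0 0 0;0.05 0 0 0;0.05 0 0 0'|grep -E 'pos|rot|contact'
```

```text
ee_pos: [0.5724, -0.1968, 0.042]
eef_rot: [-180.0, -0.0, 91.2]
contact_force: [-0.4, -0.1, -1.5]
ee_pos: [0.5726, -0.1968, 0.0419]
eef_rot: [-180.0, -0.0, 91.2]
contact_force: [-3.9, -0.2, -1.0]
ee_pos: [0.5726, -0.1966, 0.0419]
eef_rot: [-180.0, 0.0, 91.2]
contact_force: [-4.9, -2.5, -2.0]
ee_pos: [0.5726, -0.196, 0.0419]
eef_rot: [-180.0, 0.0, 91.2]
contact_force: [-4.7, -2.5, -2.6]
```

Long stop reached at x=0.5726. Continuing along it to the short stop.

```bash
python3 -m creep '0.05 0 0 0;0.05 0 0 0;0.05 0 0 0'|grep -E 'pos|rot|contact'
python3 -m creep '0.05 0 0 0;0.05 0 0 0;0.05 0 0 0'|grep -E 'pos|rot|contact'
python3 -m creep '0.05 0 0 0;0.05 0 0 0;0.05 0 0 0'|grep -E 'pos|rot|contact'
```

```text
ee_pos: [0.5726, -0.1959, 0.0419]
eef_rot: [-180.0, 0.0, 91.2]
contact_force: [-4.2, -3.8, -3.8]
ee_pos: [0.5726, -0.1958, 0.0419]
eef_rot: [-180.0, 0.1, 91.2]
contact_force: [-3.3, -5.8, -3.4]
ee_pos: [0.5726, -0.1958, 0.042]
eef_rot: [-180.0, 0.1, 91.1]
contact_force: [-4.2, -7.3, -3.4]
```

```bash
python3 -m creep '0 0 0.03 0;0 0 0.03 0;0 0 0.03 0'|grep -E 'pos|rot|contact'
python3 -m creep '0.05 0.05 0 0;0.05 0.05 0 0;0.05 0.05 0 0'|grep -E 'pos|rot|contact'
python3 -m creep '0.05 0.05 0 0;0.05 0.05 0 0;0.05 0.05 0 0'|grep -E 'pos|rot|contact'
```

```text
ee_pos: [0.5726, -0.1958, 0.0419]
eef_rot: [-180.0, 0.1, 91.1]
contact_force: [-5.0, -7.8, 1.0]
ee_pos: [0.5726, -0.1958, 0.0419]
eef_rot: [-179.9, 0.1, 91.1]
contact_force: [-8.7, -9.3, 3.6]
ee_pos: [0.5726, -0.1958, 0.0419]
eef_rot: [-179.9, 0.1, 91.1]
contact_force: [-11.3, -10.8, 7.0]
```

```bash
python3 -m creep '0.04 0.04 -0.03 0;0.04 0.04 -0.03 0;0.04 0.04 -0.03 0;0.04 0.04 -0.03 0'|grep -E 'pos|rot|contact'
python3 - <<'E'
from h import *
from cell import robot,viewer
s=robot.observe();f=viewer.grab_frame("wrist");P=cloud(f,s)*1000;t=viewer.grab_frame("scene")
cv2.imwrite("pics/w4.png",np.hstack([cv2.resize(f["img"][120:360,160:480],(400,300)),cv2.resize(t["img"][215:365,120:320],(400,300))])[:,:,::-1])
X,Y,Z=P[...,0],P[...,1],P[...,2]
sl=(Z>62)&(Z<74)&(abs(X-572)<40)&(abs(Y+196)<50)&(f["range_z"]>.05)
print("slab z",np.median(Z[sl]),cv2.minAreaRect(P[sl][:,:2].astype(np.float32)))
print(s["contact_force"],s["ft_torque"],s["finger_gap"],s["time_s"],s["q"].round(0))
E
```

```text
ee_pos: [0.5726, -0.1957, 0.042]
eef_rot: [-179.8, 0.2, 91.1]
contact_force: [-12.9, -13.4, 4.1]
slab z 67.8365499592837 ((572.904296875, -195.380859375), (49.77310562133789, 75.70329284667969), 1.2868015766143799)
[-12.87993753 -13.4038713    4.08005113] [-3.14709086  3.08917317  0.10037253] 0.01137191377508222 21.45 [ 37.  34. -28. 101.  20.  51.   1.]
```

View pics/w4.png

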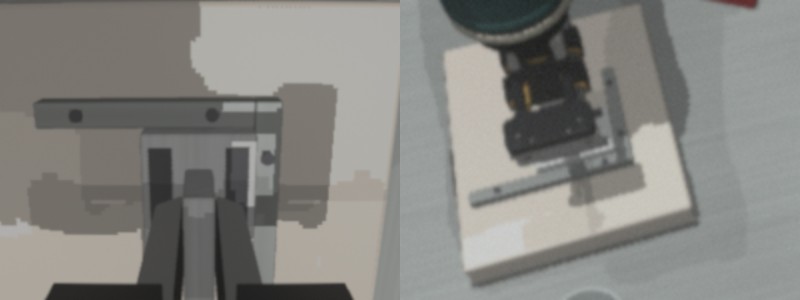

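The left crop shows the slab's end against the short stop at about (195,130) and its side against the long stop at about (262,160). Its yaw of 1.29° matches the stops. I'll lighten the down-force slightly and check that it holds steady.

```bash
python3 -m creep '0 0 -0.02 0;0 0 -0.02 0;0 0 -0.02 0;0 0 -0.02 0'|grep -E 'pos|rot|contact'
python3 -m creep '0 0 0 0;0 0 0 0;0 0 0 0;0 0 0 0;0 0 0 0;0 0 0 0;0 0 0 0;0 0 0 0'|grep -E 'time|pos|rot|force'
```

```text
ee_pos: [0.5726, -0.1957, 0.042]
eef_rot: [-179.8, 0.2, 91.1]
contact_force: [-11.0, -12.7, 0.6]
time_s: 23.05
ee_pos: [0.5726, -0.1957, 0.0419]
eef_rot: [-179.8, 0.2, 91.1]
contact_force: [-11.8, -13.5, 1.1]
grip_force: 40.0
```

Steady: about 12 N and 13 N on the two stops, resting lightly on the stage. Handing in.

```bash
python3 -c "
from cell import robot
print(robot.close_job())"
```

```text
the job is handed in; nothing more can be done
None
```

The longer holder is flat on the scanner stage, home in the corner, still gripped at 40 N and pressing the long stop with about 12 N and the short stop with about 13 N; I handed it in at about 23 s, after one missed first grasp (no contact with the holder), and I did not touch the other objects.

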